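# Change over the coupon deck: sweep off the used coupons and dispense six blanks

### The arm

A 6-joint arm with a two-finger parallel gripper is mounted at the origin on a cart in front of the work surface, level with it; the furniture and walls round the work are solid. World frame = base frame: x ahead of the robot, y to its left, z up, the work surface at z = 0. Lengths are in m, angles in rad, forces in N, time in s.
With the tool pointing down it reaches from about 0.275 to 0.825 m from the base axis. Payload 5.2 kg.
Tool frame: the origin (TCP) lies between the finger pads; the fingertips stand 8 mm ahead of it and the grasp point (between the pads) lies 11 mm behind it; z points along the fingers, y is the line along which they close (so a half turn about z gives the same grasp; the last joint's range is limited). The gripper opens to 93 mm and grips with 3 to 60 N. Pads are 15 mm wide; open, the fingers measure 128 mm over their backs; the gripper's body (75 mm by 188 mm) begins 65 mm behind the grasp point.
Start: joints at [1.03, 0.259, 1.535, -0, 1.348, -0.203], TCP at [0.182, 0.519, 0.227] pointing down, gripper open.
Joint ranges: [-3.14, 3.14], [-0.91, 2.08], [0.19, 2.58], [-1.22, 4.36], [0.22, 2.71], [-3.12, 3.12]. Speed limits (rad/s): [2.57, 2.57, 3.14, 3.14, 3.14, 3.14].

### API

Orientations are given as a 3x3 rotation matrix whose columns are the frame's x, y, z axes.
In Python, from bench import env gives the robot as it stands.
- The arm moves only by the tool carry_out, never from a script. Its argument "increments" is a list of rows, each an object with "translation": the shift along the tool's x, y, z in m, a list of three; "yaw": the turn about the tool's z in rad. In form: [{"translation": [tx, ty, tz], "yaw": yaw}, ...]. A call has 1 to 20 rows; each row is the pose to reach, as a shift and turn from the pose commanded when the call began, along the tool's axes at that moment; what a row does not reach only later rows make up. A row lasts 1/8 s, in which the tool goes at most 62.5 mm and 10.7 degrees, less where a joint would pass 70% of its speed; a pose out of reach is approached as far as the arm can. A call with a gripper value outside its range is refused whole. "fingers" is the opening, from -1 (shut) to 1 (fully open), set as the call begins (left out, the last holds). The fingers move at their own pace and stop on an object; "grip_force" is the grip in N (left out, the last holds). Time passes only in rows, so rows that repeat a pose let the fingers close. It gives the time, the measured TCP pose, the force, the opening and the grip force at its end, in the units of the state.
- env.read_state(): the state, without advancing time (a new reading comes with each control period).
- env.camera(name): name is "scene" or "side" or "wrist"; returns a dict with "frame" (420x560x3 uint8, red, green, blue), "z_map" (420x560 float32, m along the optical axis (not along the pixel's ray), 0 where there is no reading), "fx", "fy", "cx", "cy" (pixels), "eye" and "orientation" of the camera in the world. Camera axes: x right, y up, looking along -z (the intrinsics and any distortion apply to the point x, -y, -z); pixel columns grow to the right and rows downward; lengths in m; the calibration is good to about 2 mm. A picture is of the moment at which its call begins.
- env.hand_in(): hands the job in; it is judged then, once.
The state is a dict: "time": time; "joint_positions": joint angles; "joint_velocities": joint speeds; "tau": joint torques, N m; "tool_pos": TCP position; "tool_rot": TCP orientation; "force": force on the tool from outside, world axes, zero at the start; "torque": the same for the moment, N m; "grip_width": opening from 0.0 (shut) to 1.0 (fully open); "grip_force": force on a finger pad.
Only numpy, scipy, OpenCV 4.12 (cv2) and the standard library are available. Lean on these libraries where they do the work, as an engineer would, in place of code of your own. Each camera call takes 0.05 s, during which the arm holds its last target. There are 200 camera calls.

### The job

Sweep all the used dark coupons off the deck into the waste pan at its open end with the scraper block, then press the magazine's sprung lever fully down and let it up exactly six times, so that six fresh white blanks lie in a row on the cleared deck and the other two stay in the magazine. Leave the scraper standing upright on the grey ribbed mat, with the middle of the block near the middle of the mat. Never touch coupons or blanks with the gripper, and leave the flask and the blue-capped bottle behind the station where they are.

Things in the scene. Friction and masses are not known exactly. Their poses are not given: they have to be found in the camera images.
- station: The clearing station, one long unit fixed to the worktop. Origin: on the worktop under the centre of the deck; z up. In order along its own y: waste pan (y -219 to -115 mm), deck (-115 to +115), magazine tower (+115 to +157; 71 mm wide, top 142 mm above the worktop), lever (to about +300).
- deck_top (a point): Centre of the flat steel-topped deck, 230 mm (y) by 150 mm (x), 50 mm above the worktop; axes as the station's. Rails along its sides at x = +-69 to +-75 mm stand 13 mm above it. Open at the pan end: things pushed over the edge at y = -115 mm fall into the pan.
- pan_floor (a point): Centre of the waste pan's floor (station y -167 mm, 4 mm above the worktop). The pan is 142 mm (x) by 100 mm (y) inside, its walls 35 mm above the worktop.
- lever (a joint): Angle of the sprung lever in rad: 0 up (rest), 0.55 fully down at its stop; it springs back by itself. Hinge along x at station y +178 mm, height 105 mm; the arm runs 105 mm along +y, 0.30 rad above level at rest, 0.25 rad below level when down. 3 N at the pad to start it, 8 N at the bottom.
- lever_pad (a point): Centre of the top of the round grey press pad, 40 mm diameter, at the lever's free end; it moves with the lever, about 57 mm down in a full stroke.
- slot (a point): Exit slot at the foot of the tower, at deck height (station y +115 mm). Each full stroke shoves the lowest blank out of it along -y on to the deck (its centre ends at station y about +95 mm), and shoves on those already out; as the lever rises the next blank drops. A part stroke leaves the blank in the slot; a further stroke completes it.
- scraper_grip (a point): The scraper: white block with rubber foot, 120 (its x) x 36 (its y) x 38 mm high, with an upright grey handle 44 (x) x 20 (y) mm from 38 to 98 mm above its underside. The point is in the handle, 76 mm above the underside; z up. About 0.3 kg. It starts standing on the worktop behind the station.
- mat_top (a point): Top centre of the grey ribbed parking mat, 170 mm (x) by 90 mm (y), 3 mm thick, fixed to the worktop to the right of the station.
- coupon_1_mid (a point): A used coupon: dark steel plate 50 (x) x 24 (y) x 8 mm, lying on the deck at the start; point at its centre, z up. Two to four of the four are there; an absent one is None.
- coupon_2_mid (a point): A used coupon: dark steel plate 50 (x) x 24 (y) x 8 mm, lying on the deck at the start; point at its centre, z up. Two to four of the four are there; an absent one is None.
- coupon_3_mid (a point): A used coupon: dark steel plate 50 (x) x 24 (y) x 8 mm, lying on the deck at the start; point at its centre, z up. Two to four of the four are there; an absent one is None.
- coupon_4_mid (a point): A used coupon: dark steel plate 50 (x) x 24 (y) x 8 mm, lying on the deck at the start; point at its centre, z up. Two to four of the four are there; an absent one is None.
- blank_1_mid (a point): A fresh blank: white ceramic tile 60 (x) x 32 (y) x 10 mm; point at its centre. Number 1 from the bottom of the stack of eight in the magazine at the start (station y about +136 mm).
- blank_2_mid (a point): A fresh blank: white ceramic tile 60 (x) x 32 (y) x 10 mm; point at its centre. Number 2 from the bottom of the stack of eight in the magazine at the start (station y about +136 mm).
- blank_3_mid (a point): A fresh blank: white ceramic tile 60 (x) x 32 (y) x 10 mm; point at its centre. Number 3 from the bottom of the stack of eight in the magazine at the start (station y about +136 mm).
- blank_4_mid (a point): A fresh blank: white ceramic tile 60 (x) x 32 (y) x 10 mm; point at its centre. Number 4 from the bottom of the stack of eight in the magazine at the start (station y about +136 mm).
- blank_5_mid (a point): A fresh blank: white ceramic tile 60 (x) x 32 (y) x 10 mm; point at its centre. Number 5 from the bottom of the stack of eight in the magazine at the start (station y about +136 mm).
- blank_6_mid (a point): A fresh blank: white ceramic tile 60 (x) x 32 (y) x 10 mm; point at its centre. Number 6 from the bottom of the stack of eight in the magazine at the start (station y about +136 mm).
- blank_7_mid (a point): A fresh blank: white ceramic tile 60 (x) x 32 (y) x 10 mm; point at its centre. Number 7 from the bottom of the stack of eight in the magazine at the start (station y about +136 mm).
- blank_8_mid (a point): A fresh blank: white ceramic tile 60 (x) x 32 (y) x 10 mm; point at its centre. Number 8 from the bottom of the stack of eight in the magazine at the start (station y about +136 mm).
- flask: Bystander: conical glass flask, 64 mm wide, 105 mm high, on the worktop at the back right; origin at the centre of its underside.
- tall_bottle: Bystander: glass bottle with blue cap, 69 mm diameter, 145 mm high, on the worktop behind the station's left part; origin at the centre of its underside.
Things that resemble listed ones, but are neither listed nor needed, are in the scene too. Leave any brown or pink look-alike of the part that bears coupon_3_mid alone.

How it is judged:
On the way, in this order (a step that is already met when the one before it is completed fails the run):
1. all used coupons lie in the waste pan (z of each of coupon_1_mid, coupon_2_mid, coupon_3_mid, coupon_4_mid in the frame of station below 0.045 m and y of coupon_1_mid in the frame of station between -0.22 and -0.112 m and x of coupon_1_mid in the frame of station between -0.074 and 0.074 m and y of coupon_2_mid in the frame of station between -0.22 and -0.112 m and x of coupon_2_mid in the frame of station between -0.074 and 0.074 m and y of coupon_3_mid in the frame of station between -0.22 and -0.112 m and x of coupon_3_mid in the frame of station between -0.074 and 0.074 m and y of coupon_4_mid in the frame of station between -0.22 and -0.112 m and x of coupon_4_mid in the frame of station between -0.074 and 0.074 m), for 0.2 s.
2. the first fresh blank is fully out on the deck and the lever is back up (y of blank_1_mid in the frame of station between -0.115 and 0.101 m and z of blank_1_mid in the frame of station between 0.05 and 0.066 m and value of joint lever below 0.08 rad), for 0.2 s.
3. the second fresh blank is fully out on the deck and the lever is back up (y of blank_2_mid in the frame of station between -0.115 and 0.101 m and z of blank_2_mid in the frame of station between 0.05 and 0.066 m and value of joint lever below 0.08 rad), for 0.2 s.
4. the third fresh blank is fully out on the deck and the lever is back up (y of blank_3_mid in the frame of station between -0.115 and 0.101 m and z of blank_3_mid in the frame of station between 0.05 and 0.066 m and value of joint lever below 0.08 rad), for 0.2 s.
5. the fourth fresh blank is fully out on the deck and the lever is back up (y of blank_4_mid in the frame of station between -0.115 and 0.101 m and z of blank_4_mid in the frame of station between 0.05 and 0.066 m and value of joint lever below 0.08 rad), for 0.2 s.
6. the fifth fresh blank is fully out on the deck and the lever is back up (y of blank_5_mid in the frame of station between -0.115 and 0.101 m and z of blank_5_mid in the frame of station between 0.05 and 0.066 m and value of joint lever below 0.08 rad), for 0.2 s.
7. the sixth fresh blank is fully out on the deck and the lever is back up (y of blank_6_mid in the frame of station between -0.115 and 0.101 m and z of blank_6_mid in the frame of station between 0.05 and 0.066 m and value of joint lever below 0.08 rad), for 0.2 s.
At the end, for the whole second after the job is handed in: Every used coupon present lies in the waste pan; blanks 1 to 6 lie flat on the deck, fully out of the slot; blanks 7 and 8 are still in the magazine; the lever is up; the scraper stands upright and still on the mat, its middle within 45 mm along and 30 mm across of the mat's centre (all of step 1 and all of step 7 and y of blank_1_mid in the frame of station between -0.115 and 0.101 m and z of blank_1_mid in the frame of station between 0.05 and 0.066 m and y of blank_2_mid in the frame of station between -0.115 and 0.101 m and z of blank_2_mid in the frame of station between 0.05 and 0.066 m and y of blank_3_mid in the frame of station between -0.115 and 0.101 m and z of blank_3_mid in the frame of station between 0.05 and 0.066 m and y of blank_4_mid in the frame of station between -0.115 and 0.101 m and z of blank_4_mid in the frame of station between 0.05 and 0.066 m and y of blank_5_mid in the frame of station between -0.115 and 0.101 m and z of blank_5_mid in the frame of station between 0.05 and 0.066 m and y of each of blank_7_mid, blank_8_mid in the frame of station above 0.125 m and x of scraper_grip in the frame of mat_top between -0.045 and 0.045 m and y of scraper_grip in the frame of mat_top between -0.03 and 0.03 m and z of scraper_grip in the frame of mat_top below 0.083 m and angle between scraper_grip's own z axis and vertical below 0.1 rad and linear speed of scraper below 0.02 m/s); the robot touches nothing.
It fails at once if the gripper's fingers touch a used coupon or a fresh blank (contact force between the fingers and coupon_1 above 0.5 N or contact force between the fingers and coupon_2 above 0.5 N or contact force between the fingers and coupon_3 above 0.5 N or contact force between the fingers and coupon_4 above 0.5 N or contact force between the fingers and blank_1 above 0.5 N or contact force between the fingers and blank_2 above 0.5 N or contact force between the fingers and blank_3 above 0.5 N or contact force between the fingers and blank_4 above 0.5 N or contact force between the fingers and blank_5 above 0.5 N or contact force between the fingers and blank_6 above 0.5 N or contact force between the fingers and blank_7 above 0.5 N or contact force between the fingers and blank_8 above 0.5 N).
It fails at once if the flask or the bottle is moved by more than 30 mm (distance of any of flask, tall_bottle from where it was at the start of the episode above 0.03 m).
Of coupon_1, coupon_2, coupon_3, coupon_4 only 2 to 4 are there at a start; the rules pass over those that are not, and their reading is None.
At some moment in a run one of scraper may be knocked a few centimetres aside while the robot is not near it.
Once in a run the grip may slacken for a moment while it holds something.
It also fails if it takes over 208 s, if anything falls off the work surface, if the arm or the gripper's body presses on something with over 40 N, if the wrist force passes 120 N, or if a joint passes its speed limit or range.

## Working session

There is one attempt and no reset: what is moved stays moved. The work goes in short steps, Python scripts to look and compute and a tool call to move; the robot and the scene stay as the last step left them, time stands still between calls to the robot, and variables do not carry over. Pictures are saved under pics/ and viewed, at most 14 in all, crops included, and the job is handed in when it is done.

Besides the shell and the picture viewer there is one more tool, called after "Call:" by a JSON object that holds its "method" and its "body". carry_out: Moves the arm, as the interface text tells. Its arguments: {"type":"object","properties":{"increments":{"type":"array","items":{"type":"object","properties":{"translation":{"type":"array","items":{"type":"number"}},"yaw":{"type":"number"}}}},"fingers":{"type":"number"},"grip_force":{"type":"number"}},"required":["increments"]}

```bash
ls; mkdir -p pics
cat > h.py <<'E'
import numpy as np, cv2
from bench import env
def snap(n,f):
    c=env.camera(n); cv2.imwrite('pics/'+f,c['frame'][:,:,::-1]); np.savez('pics/'+f+'.npz',**{k:np.array(v) for k,v in c.items()}); return c
def load(f): return np.load('pics/'+f+'.npz')
def cloud(c):
    z=c['z_map'].astype(float); v,u=np.mgrid[:z.shape[0],:z.shape[1]]
    p=np.stack([(u-c['cx'])/c['fx']*z,-(v-c['cy'])/c['fy']*z,-z],-1)
    P=p@np.array(c['orientation']).T+np.array(c['eye']); P[z==0]=np.nan; return P
E
python3 - <<'E'
from h import *
a=snap('scene','a.png');b=snap('side','b.png')
s=env.read_state(); print(s['tool_pos'],s['tool_rot'],a['eye'],b['eye'],[k for k in a])
cv2.imwrite('pics/a2.png',cv2.resize(a['frame'][:,:,::-1],(784,588)))
cv2.imwrite('pics/b2.png',cv2.resize(b['frame'][:,:,::-1],(784,588)))
E
```

```text
pics
[0.18200268 0.51851948 0.22591739] [[-9.43481250e-01  3.31424824e-01 -8.46590701e-04]
 [ 3.31425739e-01  9.43480257e-01 -1.40827061e-03]
 [ 3.32005775e-04 -1.60925886e-03 -9.99998650e-01]] [0.15738463 0.4702064  0.79864566] [ 0.09672898 -0.82510739  0.50847196] ['frame', 'z_map', 'fx', 'fy', 'cx', 'cy', 'eye', 'orientation']
```

View pics/a2.png

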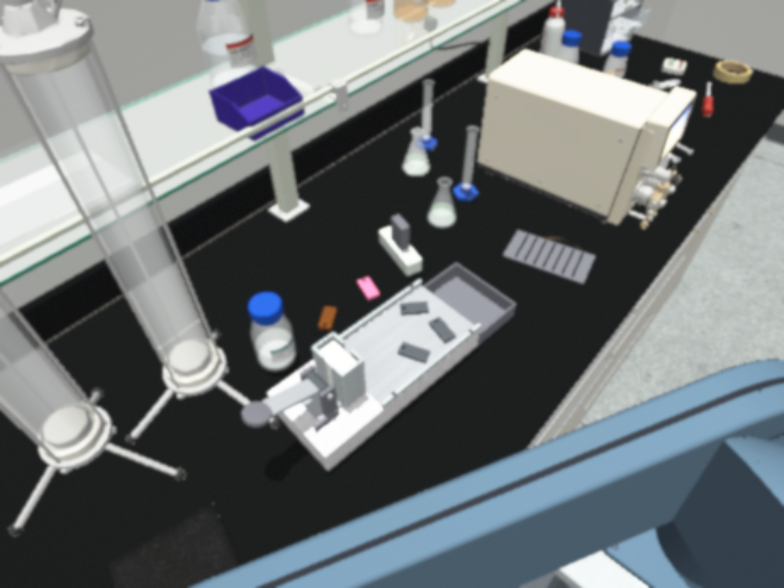

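View pics/b2.png

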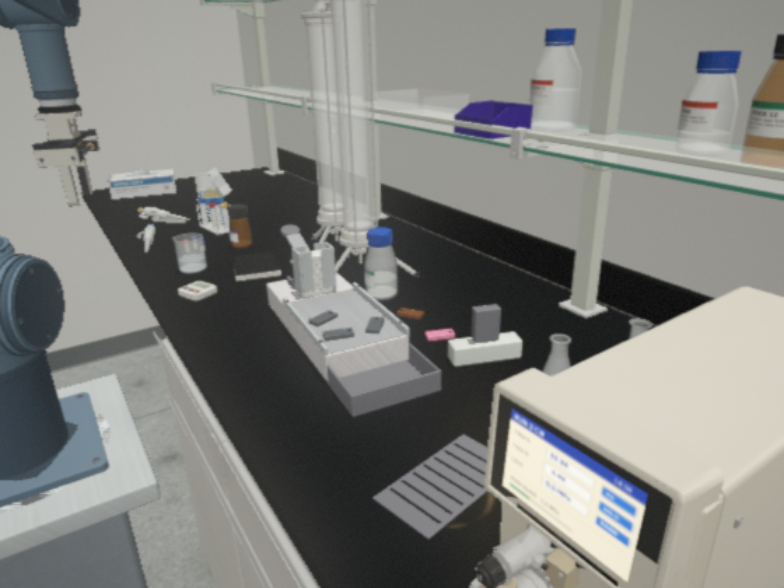

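The scene view shows the deck with three coupons (crop pixels about (414,308), (442,330), (413,352)). The scraper is at (400,245), the mat at (550,256), the pad at (256,412), the bottle at (272,335) and the flask at (442,205). The pink and brown plates are decoys.

Run:
```python
from h import *
np.set_printoptions(precision=3,suppress=True)
c=load('a.png');P=cloud(c);im=c['frame']
def at(x,y):
    u,v=int(x/1.4),int(y/1.4); return np.nanmedian(P[v-1:v+2,u-1:u+2].reshape(-1,3),0)
for n,q in dict(handletop=(401,219),scrL=(385,238),scrR=(412,268),c1=(414,308),c2=(442,330),c3=(413,352),pad=(256,411),bottle=(266,304),flask=(445,183),flaskb=(441,215),mat=(550,256),tower=(340,352),pan=(465,295),pink=(368,288),shelfedge=(340,95),shelfedge2=(480,22),postbase=(288,210),oven=(490,60),ovenb=(480,160),panfarR=(515,303),panfarL=(456,266),matTL=(516,234),matTR=(594,258),matBR=(582,281),matBL=(505,255),cyl=(466,190)).items(): print(n,at(*q))
def rect(m,n):
    m=m&np.isfinite(P[...,0]); q=P[m][:,:2].astype(np.float32)
    # biggest component by distance to median
    d=q-np.median(q,0); q=q[np.linalg.norm(d,axis=1)<.25]
    print(n,len(q),cv2.minAreaRect(q),np.mean(q,0))
z=P[...,2];x=P[...,0];y=P[...,1]
h=at(401,219);near=np.hypot(x-h[0],y-h[1])<.09
rect(near&(z>.09)&(z<.105),'handle');rect(near&(z>.032)&(z<.044),'block')
b=im.astype(int)
g=at(550,256);rect((np.hypot(x-g[0],y-g[1])<.13)&(abs(z)<.01)&(b.min(-1)>50)&(b.max(-1)<190),'mat')
d=at(430,320);nd=np.hypot(x-d[0],y-d[1])<.3
rect(nd&(z>.046)&(z<.054),'deck')
rect(nd&(z>.058)&(z<.068),'rails')
t=at(340,352);rect((np.hypot(x-t[0],y-t[1])<.08)&(z>.135)&(z<.15),'tower')
p=at(256,411);rect((np.hypot(x-p[0],y-p[1])<.035)&(abs(z-p[2])<.015),'pad')
```

```text
handletop [ 0.691 -0.164  0.099]
scrL [ 0.722 -0.153  0.036]
scrR [ 0.633 -0.132  0.025]
c1 [ 0.544 -0.028  0.059]
c2 [ 0.478 -0.023  0.059]
c3 [0.484 0.044 0.059]
pad [0.547 0.31  0.143]
bottle [0.681 0.176 0.145]
flask [ 0.699 -0.317  0.095]
flaskb [ 0.681 -0.289  0.036]
mat [ 0.452 -0.362  0.005]
tower [0.537 0.16  0.131]
pan [ 0.519 -0.158  0.005]
pink [ 0.674 -0.043  0.01 ]
shelfedge [ 0.774 -0.104  0.355]
shelfedge2 [ 0.782 -0.517  0.343]
postbase [ 0.966 -0.096  0.015]
oven [ 0.981 -0.912  0.067]
ovenb [ 0.737 -0.511  0.033]
panfarR [ 0.426 -0.176  0.036]
panfarL [ 0.567 -0.186  0.032]
matTL [ 0.541 -0.375  0.002]
matTR [ 0.378 -0.418  0.003]
matBR [ 0.366 -0.341  0.004]
matBL [ 0.523 -0.304  0.003]
cyl [ 0.703 -0.412  0.021]
handle 103 ((0.6852418780326843, -0.15639451146125793), (0.02022412419319153, 0.0475618839263916), 70.1236801147461) [ 0.684 -0.155]
block 276 ((0.6853123903274536, -0.15659931302070618), (0.036844685673713684, 0.12047461420297623), 70.0159912109375) [ 0.675 -0.148]
mat 1485 ((0.4539341628551483, -0.3662538528442383), (0.17866888642311096, 0.1106746643781662), 12.913287162780762) [ 0.451 -0.362]
deck 4753 ((0.5568646192550659, 0.08638837188482285), (0.34540385007858276, 0.22195731103420258), 83.91412353515625) [0.513 0.094]
rails 1329 ((0.5654255151748657, 0.05533215403556824), (0.3773841857910156, 0.24486565589904785), 84.63063049316406) [0.516 0.074]
tower 255 ((0.5299355387687683, 0.1686384677886963), (0.04330958425998688, 0.07270374894142151), 84.51708221435547) [0.528 0.169]
pad 425 ((0.5415377020835876, 0.3025575280189514), (0.05321802943944931, 0.039861083030700684), 71.950927734375) [0.541 0.304]
```

Call:
{"method": "carry_out", "body": {"increments": [{"translation": [-0.03, -0.02, -0.02], "yaw": 0}, {"translation": [-0.07, -0.05, -0.03], "yaw": 0}, {"translation": [-0.11, -0.08, -0.03], "yaw": 0}, {"translation": [-0.15, -0.11, -0.03], "yaw": 0}, {"translation": [-0.19, -0.13, -0.03], "yaw": 0}, {"translation": [-0.23, -0.16, -0.03], "yaw": 0}, {"translation": [-0.27, -0.19, -0.03], "yaw": 0}, {"translation": [-0.31, -0.21, -0.03], "yaw": 0}, {"translation": [-0.35, -0.24, -0.03], "yaw": 0}, {"translation": [-0.39, -0.26, -0.03], "yaw": 0}, {"translation": [-0.43, -0.29, -0.03], "yaw": 0}, {"translation": [-0.47, -0.32, -0.03], "yaw": 0}, {"translation": [-0.51, -0.34, -0.03], "yaw": 0}, {"translation": [-0.55, -0.37, -0.02], "yaw": 0}, {"translation": [-0.59, -0.4, -0.01], "yaw": 0}, {"translation": [-0.63, -0.43, 0], "yaw": 0}, {"translation": [-0.67, -0.45, 0.01], "yaw": 0}, {"translation": [-0.698, -0.47, 0.02], "yaw": 0}, {"translation": [-0.698, -0.47, 0.02], "yaw": 0}, {"translation": [-0.698, -0.47, 0.02], "yaw": 0}], "fingers": 0.3}}

```text
time: 2.6
tool_pos: [0.6845, -0.1552, 0.2062]
tool_rot: [[-0.943, 0.331, -0.001], [0.331, 0.943, 0.001], [0.002, 0.0, -1.0]]
force: [-1.4, 0.1, -0.0]
grip_width: 0.649
grip_force: 0.0
```

Run:
```python
from h import *
np.set_printoptions(precision=4,suppress=True)
w=snap('wrist','w1.png');P=cloud(w);z=P[...,2];x=P[...,0];y=P[...,1]
near=np.hypot(x-.685,y+.156)<.1
for lo,hi in((.09,.106),(.03,.046)):
    q=P[near&(z>lo)&(z<hi)][:,:2].astype(np.float32);print(len(q),cv2.minAreaRect(q) if len(q)>5 else '')
# station fit from first scene
c=load('a.png');P=cloud(c)
yy=np.array([.096,.995]);xx=np.array([.995,-.096]);o=np.array([.517,.0333])
d=P[...,:2]-o;sx=d@xx;sy=d@yy;z=P[...,2]
m=(z>.058)&(z<.068)&(abs(sy)<.105)&(abs(abs(sx)-.072)<.012)
for s in(-1,1):
    k=m&(sx*s>0);print('rail',s,k.sum(),np.polyfit(sy[k],sx[k],1),sx[k].min(),sx[k].max())
m=(z<.04)&(z>.031)&(abs(sx)<.08)&(abs(sy+.217)<.02);print('panend',np.percentile(sy[m],[5,50,95]))
m=(z>.135)&(z<.15)&(abs(sx)<.06)&(abs(sy-.136)<.04);print('tower',sy[m].min(),sy[m].max(),sx[m].min(),sx[m].max())
m=(z>.055)&(z<.062)&(abs(sx)<.06)&(abs(sy)<.11);im=c['frame'].astype(int).mean(-1);m&=im<130;print('coupons',sy[m].min(),sy[m].max(),sx[m].min(),sx[m].max())
```

```text
1442 ((0.6861273646354675, -0.15507419407367706), (0.01969621516764164, 0.04331665858626366), 70.01763153076172)
3215 ((0.6861855983734131, -0.15509024262428284), (0.03588007017970085, 0.11918433010578156), 70.23182678222656)
rail -1 274 [ 0.0045 -0.0731] -0.07625142489557862 -0.06887994945524181
rail 1 212 [0.0045 0.0705] 0.06650282554565284 0.075796282698579
panend [-0.2189 -0.2155 -0.2036]
tower 0.11424728781073645 0.1575386871733734 -0.03646274298421794 0.03621670438491081
coupons -0.07830235967380096 0.025572403586803027 -0.05881427896484276 0.05133957288940938
```

View pics/w1.png

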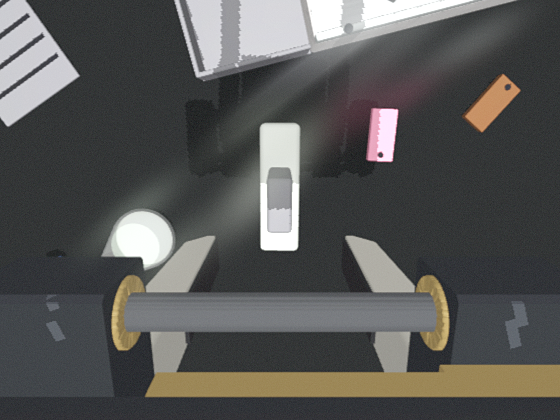

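The wrist view shows the scraper centred between the fingers at about (280,187), with the flask to the left at (142,238). I'll descend and grip.

Call:
{"method": "carry_out", "body": {"increments": [{"translation": [-0.0015, 0.0005, 0.03], "yaw": 0}, {"translation": [-0.0015, 0.0005, 0.06], "yaw": 0}, {"translation": [-0.0015, 0.0005, 0.09], "yaw": 0}, {"translation": [-0.0015, 0.0005, 0.115], "yaw": 0}, {"translation": [-0.0015, 0.0005, 0.13], "yaw": 0}, {"translation": [-0.0015, 0.0005, 0.14], "yaw": 0}, {"translation": [-0.0015, 0.0005, 0.141], "yaw": 0}, {"translation": [-0.0015, 0.0005, 0.141], "yaw": 0}]}}

```text
time: 3.65
tool_pos: [0.6872, -0.156, 0.0666]
tool_rot: [[-0.943, 0.331, 0.001], [0.331, 0.943, -0.001], [-0.002, -0.0, -1.0]]
force: [-0.3, 0.4, -0.3]
grip_width: 0.653
grip_force: 0.0
```

Call:
{"method": "carry_out", "body": {"increments": [{"translation": [0, 0, 0], "yaw": 0}, {"translation": [0, 0, 0], "yaw": 0}, {"translation": [0, 0, 0], "yaw": 0}, {"translation": [0, 0, 0], "yaw": 0}, {"translation": [0, 0, 0], "yaw": 0}, {"translation": [0, 0, 0], "yaw": 0}, {"translation": [0, 0, 0], "yaw": 0}, {"translation": [0, 0, 0], "yaw": 0}], "fingers": -1, "grip_force": 45}}

```text
time: 4.65
tool_pos: [0.6866, -0.1559, 0.0656]
tool_rot: [[-0.943, 0.331, -0.0], [0.331, 0.943, -0.0], [0.0, -0.0, -1.0]]
force: [-0.5, -0.2, 0.6]
grip_width: 0.216
grip_force: 45.0
```

Call:
{"method": "carry_out", "body": {"increments": [{"translation": [0, 0, -0.02], "yaw": 0}, {"translation": [0, 0, -0.05], "yaw": 0}, {"translation": [0, 0, -0.08], "yaw": 0}, {"translation": [0, 0, -0.11], "yaw": 0}, {"translation": [0, 0, -0.14], "yaw": 0}, {"translation": [0, 0, -0.15], "yaw": 0}, {"translation": [0, 0, -0.15], "yaw": 0}, {"translation": [0, 0, -0.15], "yaw": 0}]}}

```text
time: 5.65
tool_pos: [0.6859, -0.1555, 0.214]
tool_rot: [[-0.943, 0.331, -0.003], [0.331, 0.943, 0.001], [0.003, 0.0, -1.0]]
force: [0.2, 0.5, -4.1]
grip_width: 0.212
grip_force: 45.0
```

Call:
{"method": "carry_out", "body": {"increments": [{"translation": [0.02, 0.015, 0], "yaw": -0.02}, {"translation": [0.05, 0.04, 0], "yaw": -0.05}, {"translation": [0.08, 0.065, 0], "yaw": -0.08}, {"translation": [0.11, 0.09, 0], "yaw": -0.11}, {"translation": [0.14, 0.112, 0], "yaw": -0.14}, {"translation": [0.17, 0.135, 0], "yaw": -0.17}, {"translation": [0.2, 0.16, 0], "yaw": -0.2}, {"translation": [0.225, 0.18, 0], "yaw": -0.225}, {"translation": [0.239, 0.19, 0], "yaw": -0.237}, {"translation": [0.239, 0.19, 0], "yaw": -0.237}, {"translation": [0.239, 0.19, 0], "yaw": -0.237}]}}

```text
time: 7.02
tool_pos: [0.5247, 0.1017, 0.2154]
tool_rot: [[-0.995, 0.101, 0.0], [0.101, 0.995, -0.001], [-0.0, -0.001, -1.0]]
force: [-1.0, -0.2, -3.0]
grip_width: 0.211
grip_force: 45.0
```

Run:
```python
from h import *
np.set_printoptions(precision=4,suppress=True)
a=snap('side','b3.png');s=env.read_state();print(s['tool_pos'],s['tool_rot'][:,1],s['grip_width'])
c=snap('scene','a3.png')
yy=np.array([.101,.995]);xx=np.array([.995,-.101]);o=np.array([.516,.0333])
P=cloud(c);z=P[...,2]; d=P[...,:2]-o
m=(z>.165)&(z<.2)&(np.hypot(P[...,0]-.523,P[...,1]-.103)<.1)&(c['frame'].min(-1)>150)
q=P[m][:,:2].astype(np.float32);print(len(q),cv2.minAreaRect(q),np.percentile(z[m],[5,50,95]))
cv2.imwrite('pics/b3c.png',cv2.resize(a['frame'][120:300,150:350,::-1],(760,684))[:600])
```

```text
[0.5248 0.1016 0.2155] [ 0.1018  0.9948 -0.0004] 0.21462311139867266
768 ((0.5228561162948608, 0.10217734426259995), (0.03636405989527702, 0.11733144521713257), 84.11370086669922) [0.1675 0.1878 0.1905]
```

View pics/b3c.png

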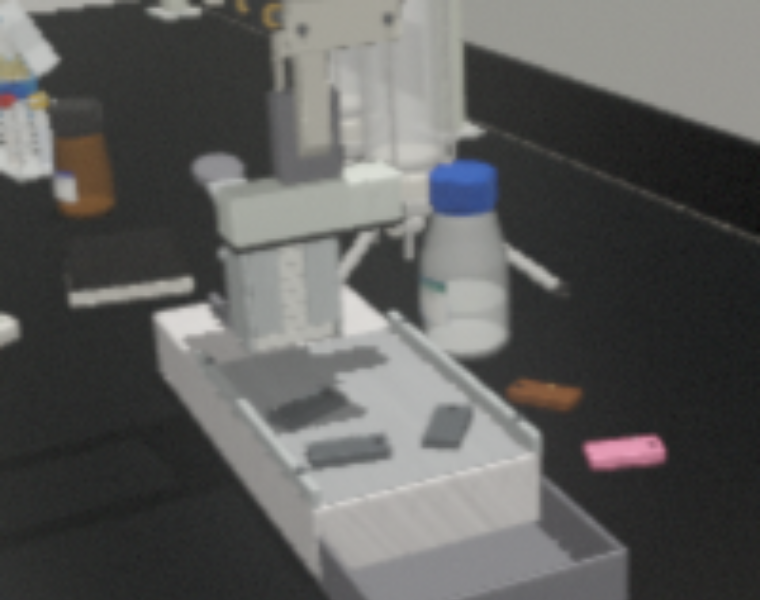

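The scraper block hangs level over the deck, and the three coupons at about (310,407), (350,450) and (450,425) lie ahead of it. I'll lower it.

Call:
{"method": "carry_out", "body": {"increments": [{"translation": [-0.0005, 0, 0.02], "yaw": 0}, {"translation": [-0.0005, 0, 0.045], "yaw": 0}, {"translation": [-0.0005, 0, 0.07], "yaw": 0}, {"translation": [-0.0005, 0, 0.085], "yaw": 0}, {"translation": [-0.0005, 0, 0.094], "yaw": 0}, {"translation": [-0.0005, 0, 0.098], "yaw": 0}, {"translation": [-0.0005, 0, 0.0995], "yaw": 0}, {"translation": [-0.0005, 0, 0.0995], "yaw": 0}, {"translation": [-0.0005, 0, 0.0995], "yaw": 0}]}}

```text
time: 8.25
tool_pos: [0.5249, 0.1026, 0.1167]
tool_rot: [[-0.995, 0.101, 0.001], [0.101, 0.995, -0.0], [-0.001, 0.0, -1.0]]
force: [-0.2, -0.1, -3.6]
grip_width: 0.215
grip_force: 45.0
```

Call:
{"method": "carry_out", "body": {"increments": [{"translation": [0, 0, 0.001], "yaw": 0}, {"translation": [0, -0.006, 0.001], "yaw": 0}, {"translation": [0, -0.015, 0.001], "yaw": 0}, {"translation": [0, -0.025, 0.001], "yaw": 0}, {"translation": [0, -0.035, 0.001], "yaw": 0}, {"translation": [0, -0.045, 0.001], "yaw": 0}, {"translation": [0, -0.055, 0.001], "yaw": 0}, {"translation": [0, -0.065, 0.001], "yaw": 0}, {"translation": [0, -0.075, 0.001], "yaw": 0}, {"translation": [0, -0.085, 0.001], "yaw": 0}, {"translation": [0, -0.095, 0.001], "yaw": 0}, {"translation": [0, -0.105, 0.001], "yaw": 0}, {"translation": [0, -0.115, 0.001], "yaw": 0}, {"translation": [0, -0.125, 0.001], "yaw": 0}, {"translation": [0, -0.135, 0.001], "yaw": 0}, {"translation": [0, -0.145, 0.001], "yaw": 0}, {"translation": [0, -0.155, 0.001], "yaw": 0}, {"translation": [0, -0.163, 0.001], "yaw": 0}, {"translation": [0, -0.17, 0.001], "yaw": 0}, {"translation": [0, -0.17, 0.001], "yaw": 0}]}}

```text
time: 10.75
tool_pos: [0.5074, -0.0674, 0.1155]
tool_rot: [[-0.995, 0.101, 0.0], [0.101, 0.995, -0.0], [-0.0, -0.0, -1.0]]
force: [-0.4, 2.5, 5.9]
grip_width: 0.212
grip_force: 45.0
```

Call:
{"method": "carry_out", "body": {"increments": [{"translation": [0, -0.005, 0], "yaw": 0}, {"translation": [0, -0.01, 0], "yaw": 0}, {"translation": [0, -0.017, 0], "yaw": 0}, {"translation": [0, -0.022, 0], "yaw": 0}, {"translation": [0, -0.022, 0], "yaw": 0}, {"translation": [0, -0.022, 0], "yaw": 0}]}}

```text
time: 11.5
tool_pos: [0.5052, -0.0888, 0.1155]
tool_rot: [[-0.995, 0.101, 0.0], [0.101, 0.995, 0.0], [-0.0, 0.0, -1.0]]
force: [-0.1, 3.0, 6.1]
grip_width: 0.218
grip_force: 45.0
```

Run:
```python
from h import *
a=snap('side','b4.png');c=snap('scene','a4.png')
A=cv2.resize(a['frame'][150:320,180:330,::-1],(390,442));B=cv2.resize(c['frame'][170:320,230:380,::-1],(400,442))
cv2.imwrite('pics/m4.png',np.hstack([A,B]))
```

```text
(no output)
```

View pics/m4.png

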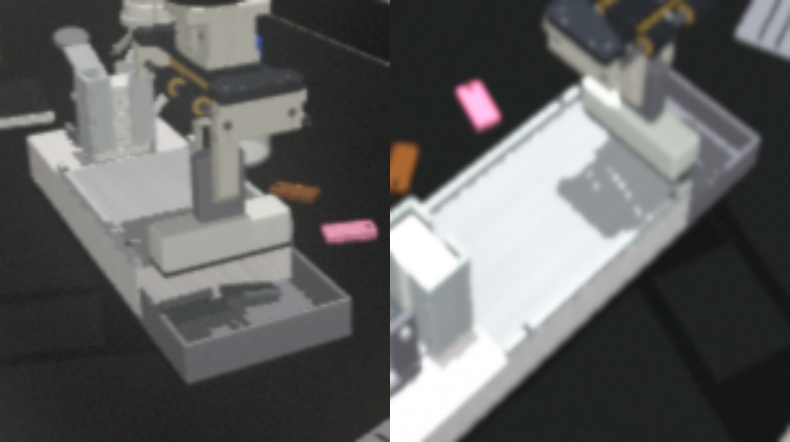

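The deck is clear and the coupons lie in the pan. Next I'll carry the scraper to the mat.

Call:
{"method": "carry_out", "body": {"increments": [{"translation": [0, 0, -0.015], "yaw": 0}, {"translation": [0, 0, -0.035], "yaw": 0}, {"translation": [0, -0.01, -0.05], "yaw": 0}, {"translation": [0, -0.04, -0.06], "yaw": -0.04}, {"translation": [0.005, -0.075, -0.06], "yaw": -0.08}, {"translation": [0.01, -0.11, -0.06], "yaw": -0.12}, {"translation": [0.015, -0.145, -0.06], "yaw": -0.17}, {"translation": [0.018, -0.18, -0.06], "yaw": -0.22}, {"translation": [0.02, -0.215, -0.06], "yaw": -0.27}, {"translation": [0.025, -0.245, -0.06], "yaw": -0.31}, {"translation": [0.025, -0.265, -0.06], "yaw": -0.34}, {"translation": [0.025, -0.276, -0.06], "yaw": -0.345}, {"translation": [0.025, -0.276, -0.04], "yaw": -0.345}, {"translation": [0.025, -0.276, -0.01], "yaw": -0.345}, {"translation": [0.025, -0.276, 0.015], "yaw": -0.345}, {"translation": [0.025, -0.276, 0.03], "yaw": -0.345}, {"translation": [0.025, -0.276, 0.035], "yaw": -0.345}, {"translation": [0.025, -0.276, 0.035], "yaw": -0.345}, {"translation": [0.025, -0.276, 0.035], "yaw": -0.345}]}}

```text
time: 13.98
tool_pos: [0.4531, -0.3611, 0.0812]
tool_rot: [[-0.97, -0.242, 0.001], [-0.242, 0.97, -0.002], [-0.001, -0.002, -1.0]]
force: [-1.6, -0.7, -2.7]
grip_width: 0.215
grip_force: 45.0
```

Run:
```python
from h import *
a=snap('side','b5.png');c=snap('scene','a5.png')
A=cv2.resize(a['frame'][200:400,180:380,::-1],(390,390));B=cv2.resize(c['frame'][100:280,250:430,::-1],(390,390))
cv2.imwrite('pics/m5.png',np.hstack([A,B]))
```

```text
(no output)
```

View pics/m5.png

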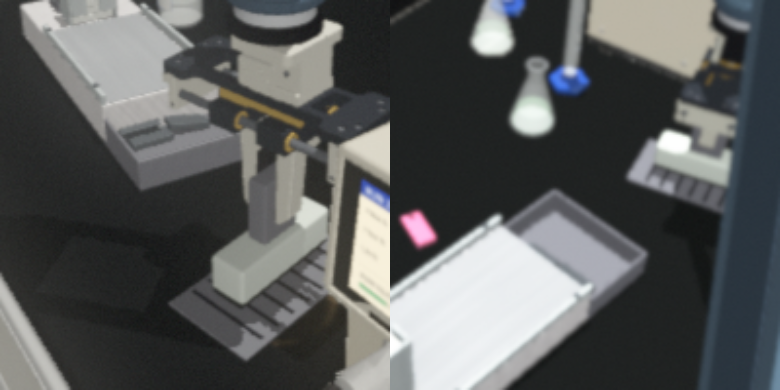

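The scraper hovers over the mat and the coupons are visible in the pan. I'll set the scraper down.

Call:
{"method": "carry_out", "body": {"increments": [{"translation": [0, 0, 0.006], "yaw": 0}, {"translation": [0, 0, 0.01], "yaw": 0}, {"translation": [0, 0, 0.0125], "yaw": 0}, {"translation": [0, 0, 0.0125], "yaw": 0}, {"translation": [0, 0, 0.0125], "yaw": 0}]}}

```text
time: 14.7
tool_pos: [0.4525, -0.3604, 0.0685]
tool_rot: [[-0.97, -0.242, -0.0], [-0.242, 0.97, 0.0], [0.0, 0.0, -1.0]]
force: [-2.3, 1.9, 5.4]
grip_width: 0.214
grip_force: 45.0
```

Call:
{"method": "carry_out", "body": {"increments": [{"translation": [0, 0, 0], "yaw": 0}, {"translation": [0, 0, 0], "yaw": 0}, {"translation": [0, 0, 0], "yaw": 0}, {"translation": [0, 0, 0], "yaw": 0}, {"translation": [0, 0, 0], "yaw": 0}], "fingers": 0.2}}

```text
time: 15.32
tool_pos: [0.4526, -0.3605, 0.0676]
tool_rot: [[-0.97, -0.242, -0.0], [-0.242, 0.97, 0.0], [0.0, 0.0, -1.0]]
force: [0.4, -0.0, -0.3]
grip_width: 0.599
grip_force: 0.0
```

Call:
{"method": "carry_out", "body": {"increments": [{"translation": [0, 0, -0.02], "yaw": 0}, {"translation": [0, 0, -0.05], "yaw": 0}, {"translation": [0, 0, -0.09], "yaw": 0}, {"translation": [0, 0, -0.13], "yaw": 0}, {"translation": [0, 0, -0.17], "yaw": 0}, {"translation": [0, 0, -0.19], "yaw": 0}, {"translation": [0, 0, -0.2], "yaw": 0}, {"translation": [0, 0, -0.2], "yaw": 0}]}}

```text
time: 16.32
tool_pos: [0.4527, -0.3606, 0.2677]
tool_rot: [[-0.97, -0.242, 0.0], [-0.242, 0.97, -0.0], [-0.0, -0.0, -1.0]]
force: [0.6, -0.4, -0.6]
grip_width: 0.602
grip_force: 0.0
```

Run:
```python
from h import *
np.set_printoptions(precision=4,suppress=True)
w=snap('wrist','w6.png');P=cloud(w);z=P[...,2];x=P[...,0];y=P[...,1]
near=np.hypot(x-.452,y+.361)<.1
for lo,hi in((.092,.108),(.033,.049)):
    q=P[near&(z>lo)&(z<hi)];print(len(q),cv2.minAreaRect(q[:,:2].astype(np.float32)),np.median(q[:,2]))
m=(np.hypot(x-.452,y+.361)<.12)&(z<.02)&(w['frame'].min(-1)>90);q=P[m][:,:2].astype(np.float32);print('mat',len(q),cv2.minAreaRect(q))
# pad
c=load('a4.png');P=cloud(c);z=P[...,2]
m=(np.hypot(P[...,0]-.541,P[...,1]-.304)<.06)&(z>.125)
q=P[m];print('pad',len(q),[ (np.round(q[(q[:,2]>l)&(q[:,2]<l+.005)].mean(0),3),((q[:,2]>l)&(q[:,2]<l+.005)).sum()) for l in (.125,.13,.135,.14,.145)])
```

```text
1009 ((0.45231372117996216, -0.3594999611377716), (0.04329429566860199, 0.019397398456931114), 14.305835723876953) 0.10133634031109706
2471 ((0.4522216320037842, -0.35922834277153015), (0.11802810430526733, 0.03599883243441582), 13.904191017150879) 0.04130198088761733
mat 7961 ((0.4530593454837799, -0.3581082820892334), (0.17319320142269135, 0.16789107024669647), 13.133755683898926)
pad 560 [(array([0.538, 0.265, 0.128]), np.int64(116)), (array([0.539, 0.282, 0.133]), np.int64(110)), (array([0.541, 0.298, 0.138]), np.int64(111)), (array([0.542, 0.312, 0.142]), np.int64(160)), (array([0.544, 0.322, 0.146]), np.int64(63))]
```

View pics/w6.png

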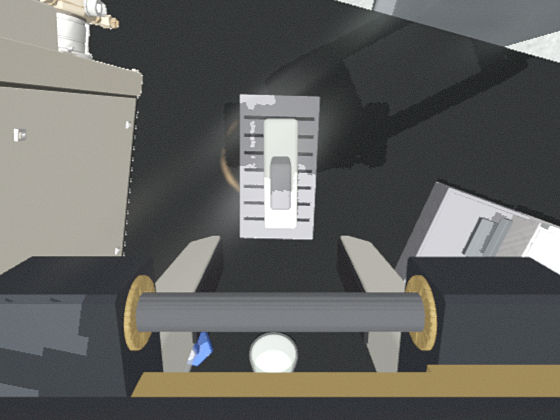

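The scraper stands centred on the mat at (280,172). Next is the lever, so I'll check for tall obstacles around the pad.

Run:
```python
from h import *
np.set_printoptions(precision=3,suppress=True)
for f in('a4.png','b5.png'):
    P=cloud(load(f)).reshape(-1,3);q=P[(P[:,2]>.15)&(P[:,2]<.5)&(np.hypot(P[:,0]-.544,P[:,1]-.31)<.3)]
    d=np.hypot(q[:,0]-.544,q[:,1]-.31);k=np.argsort(d)
    print(f,len(q),q[k[:3]]); h=np.histogram2d(q[:,0],q[:,1],bins=[np.arange(.25,.86,.05),np.arange(.0,.62,.05)])[0];print(h.astype(int))
```

```text
a4.png 14752 [[0.673 0.312 0.203]
 [0.673 0.309 0.303]
 [0.673 0.306 0.252]]
[[   0    0    0    0    0    0    0    0    0    0    0    0]
 [   0    0    0    0    0    0    0    0    0    0    0    0]
 [   0    0    0    0    0    0    0    0    0    0    0    0]
 [   0    0    0    0    0    0    0    0    0    0    0    0]
 [   0    0    0    0    0    0    0    0    0    0    0    0]
 [   0    0    0    0    0    0    0    0    0    0    0    0]
 [   0    0    0    0    0    0    0    0    0    0    0    0]
 [   0    0    0    0    0    0    0    0    0    0    0    0]
 [   0    0    0    0    0 2046 5423  134    0    0    0    0]
 [   0    0    0    0    0    0  367    0   49 2841  861    0]
 [   0    0  114  378  316    0  205  569  470    0    0    0]
 [   0    0    0   29   30    0  562  310   48    0    0    0]]
b5.png 2620 [[0.675 0.302 0.333]
 [0.675 0.301 0.243]
 [0.675 0.308 0.295]]
[[  0   0   0   0   0   0   0   0   0   0   0   0]
 [  0   0   0   0   0   0   0   0   0   0   0   0]
 [  0   0   0   0   0   0   0   0   0   0   0   0]
 [  0   0   0   0   0   0   0   0   0   0   0   0]
 [  0   0   0   0   0   0   0   0   0   0   0   0]
 [  0   0   0   0   0   0   0   0   0   0   0   0]
 [  0   0   0   0   0   0   0   0   0   0   0   0]
 [  0   0   0   0   0   0   0   0   0   0   0   0]
 [  0   0   0   0   0 654 223   0   0   0   0   0]
 [  0   0   0   0   0 577   0   0  67 938  91   0]
 [  0   0   0   0   0  31  39   0   0   0   0   0]
 [  0   0   0   0   0   0   0   0   0   0   0   0]]
```

Call:
{"method": "carry_out", "body": {"increments": [{"translation": [-0.01, 0.025, 0], "yaw": 0}, {"translation": [-0.025, 0.06, 0], "yaw": 0.03}, {"translation": [-0.04, 0.1, 0], "yaw": 0.05}, {"translation": [-0.056, 0.14, 0], "yaw": 0.08}, {"translation": [-0.072, 0.18, 0], "yaw": 0.1}, {"translation": [-0.088, 0.22, 0], "yaw": 0.12}, {"translation": [-0.104, 0.26, 0], "yaw": 0.15}, {"translation": [-0.12, 0.3, 0], "yaw": 0.17}, {"translation": [-0.136, 0.34, 0], "yaw": 0.19}, {"translation": [-0.152, 0.38, 0], "yaw": 0.21}, {"translation": [-0.168, 0.42, 0], "yaw": 0.24}, {"translation": [-0.184, 0.46, 0], "yaw": 0.26}, {"translation": [-0.2, 0.5, 0], "yaw": 0.28}, {"translation": [-0.216, 0.54, 0], "yaw": 0.3}, {"translation": [-0.232, 0.58, 0], "yaw": 0.32}, {"translation": [-0.245, 0.615, 0.02], "yaw": 0.34}, {"translation": [-0.251, 0.63, 0.04], "yaw": 0.345}, {"translation": [-0.251, 0.63, 0.058], "yaw": 0.345}, {"translation": [-0.251, 0.63, 0.058], "yaw": 0.345}, {"translation": [-0.251, 0.63, 0.058], "yaw": 0.345}], "fingers": -1, "grip_force": 20}}

```text
time: 18.88
tool_pos: [0.5437, 0.311, 0.2099]
tool_rot: [[-0.995, 0.101, -0.0], [0.101, 0.995, -0.0], [0.0, -0.0, -1.0]]
force: [-0.5, 0.1, -0.4]
grip_width: 0.009
grip_force: 0.0
```

Run:
```python
from h import *
np.set_printoptions(precision=3,suppress=True)
w=snap('wrist','w7.png');P=cloud(w);s=env.read_state();print(s['tool_pos'],s['tool_rot'][:,1],s['force'])
m=(np.hypot(P[...,0]-.544,P[...,1]-.31)<.06)&(P[...,2]>.12)&(P[...,2]<.16);q=P[m]
for l in(.12,.125,.13,.135,.14,.145,.15): 
    k=(q[:,2]>l)&(q[:,2]<l+.005);print(l,k.sum(),q[k].mean(0) if k.any() else '', np.ptp(q[k][:,0]) if k.any() else '')
```

```text
[0.544 0.311 0.21 ] [0.101 0.995 0.   ] [ 0.694 -0.494  0.584]
0.12 509 [0.537 0.256 0.124] 0.03053998563950744
0.125 912 [0.539 0.269 0.128] 0.03142350426827034
0.13 1018 [0.541 0.284 0.133] 0.03175979622676117
0.135 902 [0.541 0.301 0.138] 0.03301214459687041
0.14 1244 [0.541 0.316 0.142] 0.03322393866797346
0.145 330 [0.545 0.325 0.146] 0.0270322971964565
0.15 0
```

View pics/w7.png

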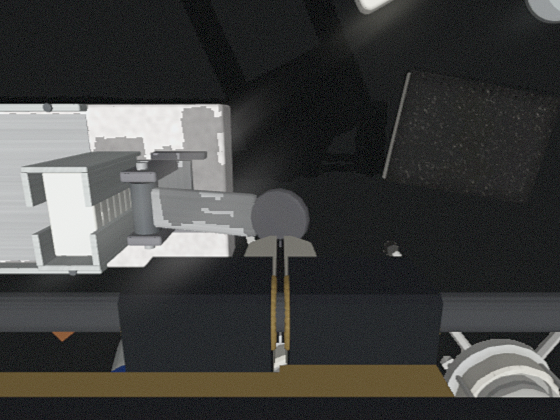

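The closed fingertips stand over the pad at (280,213). First stroke, in two stages so I can find the stop.

Call:
{"method": "carry_out", "body": {"increments": [{"translation": [0, 0, 0.03], "yaw": 0}, {"translation": [0, 0, 0.055], "yaw": 0}, {"translation": [0, 0, 0.065], "yaw": 0}, {"translation": [0, 0, 0.075], "yaw": 0}, {"translation": [0, 0, 0.085], "yaw": 0}, {"translation": [0, 0, 0.095], "yaw": 0}, {"translation": [0, 0, 0.105], "yaw": 0}, {"translation": [0, 0, 0.11], "yaw": 0}, {"translation": [0, 0, 0.11], "yaw": 0}]}}

```text
time: 20.05
tool_pos: [0.5454, 0.3133, 0.1023]
tool_rot: [[-0.995, 0.101, 0.004], [0.101, 0.995, 0.004], [-0.004, 0.004, -1.0]]
force: [-2.2, 4.7, 5.7]
grip_width: 0.004
grip_force: 3.2
```

Call:
{"method": "carry_out", "body": {"increments": [{"translation": [0, 0, 0.004], "yaw": 0}, {"translation": [0, 0, 0.007], "yaw": 0}, {"translation": [0, 0, 0.007], "yaw": 0}, {"translation": [0, 0, 0.007], "yaw": 0}]}}

```text
time: 20.55
tool_pos: [0.5453, 0.3125, 0.0955]
tool_rot: [[-0.995, 0.101, 0.004], [0.101, 0.995, 0.003], [-0.004, 0.003, -1.0]]
force: [-2.0, 2.3, 6.4]
grip_width: -0.001
grip_force: 3.4
```

Call:
{"method": "carry_out", "body": {"increments": [{"translation": [0, 0, 0.003], "yaw": 0}, {"translation": [0, 0, 0.005], "yaw": 0}, {"translation": [0, 0, 0.005], "yaw": 0}, {"translation": [0, 0, 0.005], "yaw": 0}]}}

```text
time: 21.05
tool_pos: [0.5454, 0.3121, 0.0927]
tool_rot: [[-0.995, 0.101, 0.005], [0.101, 0.995, 0.002], [-0.005, 0.003, -1.0]]
force: [-5.7, -1.3, 18.9]
grip_width: 0.008
grip_force: 9.2
```

Call:
{"method": "carry_out", "body": {"increments": [{"translation": [0, 0, -0.015], "yaw": 0}, {"translation": [0, 0, -0.03], "yaw": 0}, {"translation": [0, 0, -0.045], "yaw": 0}, {"translation": [0, 0, -0.06], "yaw": 0}, {"translation": [0, 0, -0.075], "yaw": 0}, {"translation": [0, 0, -0.082], "yaw": 0}, {"translation": [0, 0, -0.082], "yaw": 0}, {"translation": [0, 0, -0.082], "yaw": 0}, {"translation": [0, 0, -0.082], "yaw": 0}, {"translation": [0, 0, -0.082], "yaw": 0}]}}

```text
time: 22.3
tool_pos: [0.5437, 0.3114, 0.1692]
tool_rot: [[-0.995, 0.101, -0.001], [0.101, 0.995, -0.0], [0.001, -0.0, -1.0]]
force: [0.1, 0.4, -0.6]
grip_width: 0.006
grip_force: 0.0
```

```bash
cat >> h.py <<'E'
def deck(f):
    c=snap('side',f);s=env.read_state();print(s['time'],s['tool_pos'],s['force'])
    yy=np.array([.101,.995]);xx=np.array([.995,-.101]);o=np.array([.516,.0333])
    P=cloud(c);d=P[...,:2]-o;sx=d@xx;sy=d@yy;z=P[...,2]
    m=(abs(sx)<.05)&(abs(sy)<.112)&(z>.057)&(z<.066)
    print('blank pts',m.sum(),np.percentile(sy[m],[1,99]) if m.any() else '', np.percentile(sx[m],[1,99]) if m.any() else '')
    print(np.histogram(sy[m],np.arange(-.12,.121,.02))[0])
    q=P[(sy>.25)&(sy<.31)&(abs(sx)<.04)&(z>.07)&(z<.16)];print('pad z',np.percentile(q[:,2],[50,95]) if len(q) else '')
E
python3 - <<'E'
from h import *
deck('b8.png')
cv2.imwrite('pics/b8c.png',cv2.resize(cv2.imread('pics/b8.png')[140:300,170:330],(600,600)))
E
```

```text
22.35 [0.54371573 0.31142794 0.1692928 ] [0.38288198 0.29466363 0.24565907]
blank pts 141 [0.07474171 0.10994566] [-0.02680281  0.03202236]
[ 0  0  0  0  0  0  0  0  0 37 76 28]
pad z [0.14031215 0.14695689]
```

View pics/b8c.png

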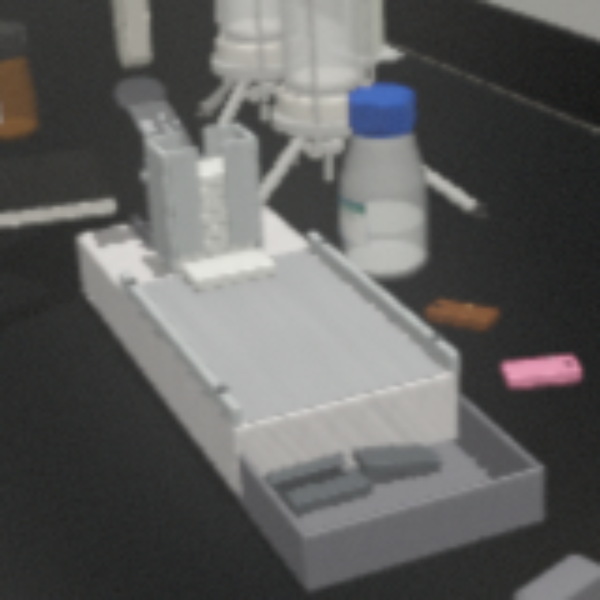

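Blank 1 is out on the deck at (230,268), three coupons lie in the pan, and the lever is up. Second stroke.

Call:
{"method": "carry_out", "body": {"increments": [{"translation": [0, 0, 0.015], "yaw": 0}, {"translation": [0, 0, 0.026], "yaw": 0}, {"translation": [0, 0, 0.038], "yaw": 0}, {"translation": [0, 0, 0.05], "yaw": 0}, {"translation": [0, 0, 0.062], "yaw": 0}, {"translation": [0, 0, 0.073], "yaw": 0}, {"translation": [0, 0, 0.079], "yaw": 0}, {"translation": [0, 0, 0.082], "yaw": 0}, {"translation": [0, 0, 0.082], "yaw": 0}, {"translation": [0, 0, 0.082], "yaw": 0}, {"translation": [0, 0, 0.082], "yaw": 0}]}}

```text
time: 23.72
tool_pos: [0.545, 0.312, 0.0923]
tool_rot: [[-0.995, 0.1, 0.005], [0.1, 0.995, 0.001], [-0.005, 0.002, -1.0]]
force: [-8.5, -2.2, 30.7]
grip_width: 0.004
grip_force: 13.9
```

Call:
{"method": "carry_out", "body": {"increments": [{"translation": [0, 0, -0.015], "yaw": 0}, {"translation": [0, 0, -0.03], "yaw": 0}, {"translation": [0, 0, -0.045], "yaw": 0}, {"translation": [0, 0, -0.06], "yaw": 0}, {"translation": [0, 0, -0.075], "yaw": 0}, {"translation": [0, 0, -0.082], "yaw": 0}, {"translation": [0, 0, -0.082], "yaw": 0}, {"translation": [0, 0, -0.082], "yaw": 0}, {"translation": [0, 0, -0.082], "yaw": 0}, {"translation": [0, 0, -0.082], "yaw": 0}]}}

```text
time: 24.98
tool_pos: [0.5437, 0.3114, 0.1692]
tool_rot: [[-0.995, 0.101, -0.001], [0.101, 0.995, -0.0], [0.001, -0.0, -1.0]]
force: [-0.3, 0.2, 0.2]
grip_width: 0.005
grip_force: 0.0
```

```bash
python3 -c "
from h import *
deck('b9.png')"
```

```text
25.025 [0.54371657 0.3113903  0.1693073 ] [ 0.17613499 -0.9715718   0.37984322]
blank pts 268 [0.04297755 0.10970016] [-0.02697408  0.03184669]
[ 0  0  0  0  0  0  0  0 89 75 71 33]
pad z [0.14025257 0.1463739 ]
```

Call:
{"method": "carry_out", "body": {"increments": [{"translation": [0, 0, 0.015], "yaw": 0}, {"translation": [0, 0, 0.026], "yaw": 0}, {"translation": [0, 0, 0.038], "yaw": 0}, {"translation": [0, 0, 0.05], "yaw": 0}, {"translation": [0, 0, 0.062], "yaw": 0}, {"translation": [0, 0, 0.073], "yaw": 0}, {"translation": [0, 0, 0.079], "yaw": 0}, {"translation": [0, 0, 0.0815], "yaw": 0}, {"translation": [0, 0, 0.0815], "yaw": 0}, {"translation": [0, 0, 0.0815], "yaw": 0}, {"translation": [0, 0, 0.0815], "yaw": 0}]}}

```text
time: 26.4
tool_pos: [0.5449, 0.3119, 0.0925]
tool_rot: [[-0.995, 0.1, 0.004], [0.1, 0.995, 0.001], [-0.004, 0.002, -1.0]]
force: [-6.6, -2.9, 27.9]
grip_width: 0.007
grip_force: 13.0
```

Call:
{"method": "carry_out", "body": {"increments": [{"translation": [0, 0, -0.015], "yaw": 0}, {"translation": [0, 0, -0.03], "yaw": 0}, {"translation": [0, 0, -0.045], "yaw": 0}, {"translation": [0, 0, -0.06], "yaw": 0}, {"translation": [0, 0, -0.075], "yaw": 0}, {"translation": [0, 0, -0.0815], "yaw": 0}, {"translation": [0, 0, -0.0815], "yaw": 0}, {"translation": [0, 0, -0.0815], "yaw": 0}, {"translation": [0, 0, -0.0815], "yaw": 0}, {"translation": [0, 0, -0.0815], "yaw": 0}]}}

```text
time: 27.65
tool_pos: [0.5437, 0.3114, 0.1692]
tool_rot: [[-0.995, 0.101, -0.001], [0.101, 0.995, -0.0], [0.001, -0.0, -1.0]]
force: [-0.5, 0.3, 0.3]
grip_width: 0.007
grip_force: 0.0
```

```bash
python3 -c "
from h import *
deck('b10.png')"
```

```text
27.7 [0.54372614 0.31140254 0.16929844] [ 0.06257455 -0.27028645 -0.06467283]
blank pts 400 [0.01187258 0.10982478] [-0.02742917  0.03158535]
[ 0  0  0  0  0  0 67 79 76 72 72 34]
pad z [0.14037247 0.14711539]
```

Call:
{"method": "carry_out", "body": {"increments": [{"translation": [0, 0, 0.015], "yaw": 0}, {"translation": [0, 0, 0.026], "yaw": 0}, {"translation": [0, 0, 0.038], "yaw": 0}, {"translation": [0, 0, 0.05], "yaw": 0}, {"translation": [0, 0, 0.062], "yaw": 0}, {"translation": [0, 0, 0.073], "yaw": 0}, {"translation": [0, 0, 0.079], "yaw": 0}, {"translation": [0, 0, 0.0815], "yaw": 0}, {"translation": [0, 0, 0.0815], "yaw": 0}, {"translation": [0, 0, 0.0815], "yaw": 0}, {"translation": [0, 0, 0.0815], "yaw": 0}]}}

```text
time: 29.08
tool_pos: [0.5448, 0.3118, 0.0924]
tool_rot: [[-0.995, 0.1, 0.004], [0.1, 0.995, 0.001], [-0.004, 0.001, -1.0]]
force: [-7.2, -2.6, 28.4]
grip_width: 0.004
grip_force: 13.1
```

Call:
{"method": "carry_out", "body": {"increments": [{"translation": [0, 0, -0.015], "yaw": 0}, {"translation": [0, 0, -0.03], "yaw": 0}, {"translation": [0, 0, -0.045], "yaw": 0}, {"translation": [0, 0, -0.06], "yaw": 0}, {"translation": [0, 0, -0.075], "yaw": 0}, {"translation": [0, 0, -0.0815], "yaw": 0}, {"translation": [0, 0, -0.0815], "yaw": 0}, {"translation": [0, 0, -0.0815], "yaw": 0}, {"translation": [0, 0, -0.0815], "yaw": 0}, {"translation": [0, 0, -0.0815], "yaw": 0}]}}

```text
time: 30.32
tool_pos: [0.5437, 0.3114, 0.1692]
tool_rot: [[-0.995, 0.101, -0.001], [0.101, 0.995, -0.0], [0.001, -0.0, -1.0]]
force: [0.5, 0.7, -0.6]
grip_width: 0.008
grip_force: 0.0
```

```bash
python3 -c "
from h import *
deck('b11.png')"
```

```text
30.375 [0.54372274 0.3114005  0.16931826] [-0.38531628  0.02051865 -0.34777585]
blank pts 536 [-0.02004819  0.1069257 ] [-0.02735212  0.03192384]
[  0   0   0   0   6 112  85  84  73  72  74  30]
pad z [0.14076955 0.14686741]
```

Four blanks are out. Two strokes remain.

Call:
{"method": "carry_out", "body": {"increments": [{"translation": [0, 0, 0.015], "yaw": 0}, {"translation": [0, 0, 0.026], "yaw": 0}, {"translation": [0, 0, 0.038], "yaw": 0}, {"translation": [0, 0, 0.05], "yaw": 0}, {"translation": [0, 0, 0.062], "yaw": 0}, {"translation": [0, 0, 0.073], "yaw": 0}, {"translation": [0, 0, 0.079], "yaw": 0}, {"translation": [0, 0, 0.0815], "yaw": 0}, {"translation": [0, 0, 0.0815], "yaw": 0}, {"translation": [0, 0, 0.0815], "yaw": 0}, {"translation": [0, 0, 0.0815], "yaw": 0}]}}

```text
time: 31.75
tool_pos: [0.5448, 0.3117, 0.0925]
tool_rot: [[-0.995, 0.1, 0.004], [0.1, 0.995, 0.001], [-0.004, 0.001, -1.0]]
force: [-6.9, -2.8, 27.7]
grip_width: 0.006
grip_force: 13.2
```

Call:
{"method": "carry_out", "body": {"increments": [{"translation": [0, 0, -0.015], "yaw": 0}, {"translation": [0, 0, -0.03], "yaw": 0}, {"translation": [0, 0, -0.045], "yaw": 0}, {"translation": [0, 0, -0.06], "yaw": 0}, {"translation": [0, 0, -0.075], "yaw": 0}, {"translation": [0, 0, -0.0815], "yaw": 0}, {"translation": [0, 0, -0.0815], "yaw": 0}, {"translation": [0, 0, -0.0815], "yaw": 0}, {"translation": [0, 0, -0.0815], "yaw": 0}, {"translation": [0, 0, -0.0815], "yaw": 0}]}}

```text
time: 33.0
tool_pos: [0.5437, 0.3114, 0.1692]
tool_rot: [[-0.995, 0.101, -0.001], [0.101, 0.995, -0.0], [0.001, -0.0, -1.0]]
force: [0.3, -0.1, 0.6]
grip_width: 0.005
grip_force: 0.0
```

```bash
python3 -c "
from h import *
deck('b12.png')"
```

```text
33.05 [0.54369698 0.31139464 0.16929331] [0.37373661 0.71633345 0.49821955]
blank pts 687 [-0.05157964  0.1070762 ] [-0.02745419  0.03181047]
[ 0  0  0 91 91 84 88 84 70 72 74 33]
pad z [0.14049309 0.14646208]
```

Call:
{"method": "carry_out", "body": {"increments": [{"translation": [0, 0, 0.015], "yaw": 0}, {"translation": [0, 0, 0.026], "yaw": 0}, {"translation": [0, 0, 0.038], "yaw": 0}, {"translation": [0, 0, 0.05], "yaw": 0}, {"translation": [0, 0, 0.062], "yaw": 0}, {"translation": [0, 0, 0.073], "yaw": 0}, {"translation": [0, 0, 0.079], "yaw": 0}, {"translation": [0, 0, 0.0815], "yaw": 0}, {"translation": [0, 0, 0.0815], "yaw": 0}, {"translation": [0, 0, 0.0815], "yaw": 0}, {"translation": [0, 0, 0.0815], "yaw": 0}]}}

```text
time: 34.42
tool_pos: [0.5447, 0.3116, 0.0925]
tool_rot: [[-0.995, 0.1, 0.004], [0.1, 0.995, 0.001], [-0.004, 0.001, -1.0]]
force: [-7.4, -3.0, 28.4]
grip_width: 0.009
grip_force: 13.3
```

Call:
{"method": "carry_out", "body": {"increments": [{"translation": [0, 0, -0.015], "yaw": 0}, {"translation": [0, 0, -0.03], "yaw": 0}, {"translation": [0, 0, -0.045], "yaw": 0}, {"translation": [0, 0, -0.06], "yaw": 0}, {"translation": [0, 0, -0.075], "yaw": 0}, {"translation": [0, 0, -0.1], "yaw": 0}, {"translation": [0, 0, -0.12], "yaw": 0}, {"translation": [0, 0, -0.13], "yaw": 0}, {"translation": [0, 0, -0.13], "yaw": 0}, {"translation": [0, 0, -0.13], "yaw": 0}]}}

```text
time: 35.67
tool_pos: [0.5433, 0.3113, 0.2171]
tool_rot: [[-0.995, 0.101, -0.002], [0.101, 0.995, -0.001], [0.002, -0.001, -1.0]]
force: [-0.9, -1.3, -0.1]
grip_width: 0.001
grip_force: 0.0
```

Run:
```python
from h import *
deck('b13.png')
c=load('b13.png')
P=cloud(c);z=P[...,2];near=np.hypot(P[...,0]-.452,P[...,1]+.36)<.12
for lo,hi in((.092,.108),(.033,.049)):
    q=P[near&(z>lo)&(z<hi)];print(len(q),cv2.minAreaRect(q[:,:2].astype(np.float32)) if len(q)>3 else '')
cv2.imwrite('pics/b13c.png',cv2.resize(c['frame'][140:390,160:400,::-1],(576,600)))
```

```text
35.725 [0.54324722 0.31124283 0.21691925] [ 0.2715077  -1.17880115 -0.22580719]
blank pts 845 [-0.083401    0.10680458] [-0.02720277  0.03200728]
[  0  58 103  93  91  89  88  79  70  75  66  33]
pad z [0.1404398  0.14687632]
303 ((0.4540117383003235, -0.3623165190219879), (0.045069292187690735, 0.02103622443974018), 14.344191551208496)
922 ((0.4530845582485199, -0.36219754815101624), (0.11993668228387833, 0.03711048886179924), 13.998237609863281)
```

View pics/b13c.png

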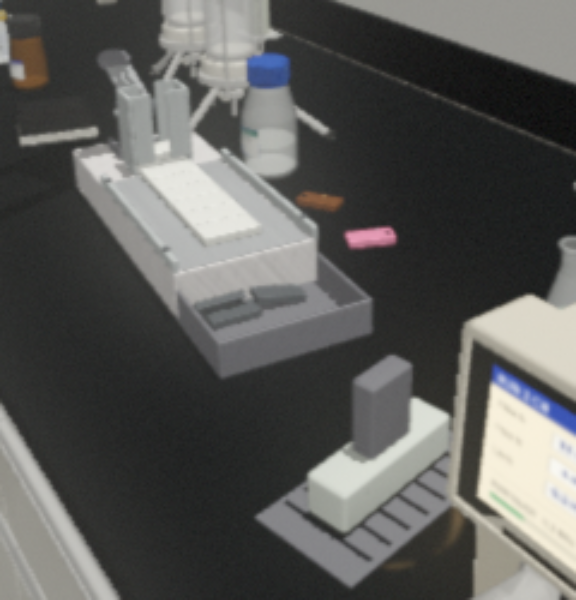

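Six blanks lie in a row on the deck, the three coupons are in the pan, the lever is up and the scraper stands on the mat. I'm handing in.

```bash
python3 -c "
from bench import env
print(env.hand_in())"
```

```text
the job is handed in; nothing more can be done
None
```

The job is handed in; no verdict came back, but the last pictures showed all three coupons in the waste pan, six blanks in a row on the deck after exactly six strokes, the lever up, the scraper upright at the middle of the mat, and neither the flask nor the bottle touched.

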